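# Set the pine blank against the length stop

### The job

Pick up the pale pine blank, lay it lengthwise on the bed between the two low rails of the length-stop trough, clearly short of the red stop, then slide it along the bed until you feel it touch the stop. Leave it lying there against the stop; do not shove the stop along, and leave the dark walnut blank where it is.

Things in the scene. Friction and masses are not known exactly. Their poses are not given: they have to be found in the camera images.
- pine_blank: The pale, light tan pine blank: a square-section timber 180 mm long, 45 mm wide and 45 mm high, 0.13 to 0.27 kg, lying on the table. Origin: centre of its underside; x along its length, y across, z up. Both ends are alike.
- walnut_blank: The dark brown walnut blank, same size and axes as the pine one, lying on the table; not wanted.
- trough: Length-stop trough, fixed on the table: flat aluminium bed 460 mm long (its x), 91 mm wide (its y), surface 10 mm above the table; a dark steel rail along each long edge, top 22 mm above the table, 65 mm clear between the rails (10 mm to spare each side of a blank). Ends open. Origin: centre of its underside, at table height; the red stop stands on its +x half.
- stop: Red stop block on the trough, 60 mm wide, top 57 mm (black knob 77 mm) above the table. Origin: middle of its flat contact face, at table height; the face looks to -x, the longer free part of the trough; axes parallel to the trough's. The face is 100 to 160 mm from the trough's middle. Held by a friction clamp: slips along if pushed with over about 20 N, does not spring back.
Things that resemble listed ones, but are neither listed nor needed, are in the scene too. What is shaped like the pine_blank but turquoise or yellow is not meant.

How it is judged:
On the way, in this order (a step that is already met when the one before it is completed fails the run):
1. the pine blank is on the bed between the rails, its end at least 20 mm short of the stop (x of pine_blank in the frame of stop between -0.36 and -0.11 m and y of pine_blank in the frame of trough between -0.014 and 0.014 m and height (world z) of pine_blank below 0.016 m and angle between the x axis of pine_blank and the x axis of trough, either way round below 0.175 rad), for 0.2 s.
2. the pine blank, down between the rails, touches the stop (a brief touch is enough) (contact force between pine_blank and stop above 0.5 N and height (world z) of pine_blank below 0.018 m).
At the end, for the whole second after the job is handed in: The pine blank lies at rest flat on the trough's bed between the rails (its middle within 14 mm of the trough's middle line, along it within 10 degrees), its end against the stop's face (gap under about 8 mm); the stop is within 12 mm of where it was and the walnut blank within 20 mm (x of pine_blank in the frame of stop between -0.098 and -0.08 m and y of pine_blank in the frame of trough between -0.014 and 0.014 m and height (world z) of pine_blank below 0.013 m and angle between pine_blank's own z axis and vertical below 0.1 rad and angle between the x axis of pine_blank and the x axis of trough, either way round below 0.175 rad and linear speed of pine_blank below 0.01 m/s and distance of stop from where it was at the start of the episode below 0.012 m and distance of walnut_blank from where it was at the start of the episode below 0.02 m); the robot touches nothing.
It fails at once if the stop was shoved more than 12 mm along (distance of stop from where it was at the start of the episode above 0.012 m).
It fails at once if the walnut blank was moved more than 20 mm (distance of walnut_blank from where it was at the start of the episode above 0.02 m).
It also fails if it takes over 38 s, if anything falls off the work surface, if the arm or the gripper's body presses on something with over 40 N, if the wrist force passes 120 N, or if a joint passes its speed limit or range.

### The arm

A 6-joint arm with a two-finger parallel gripper is mounted at the origin on the work surface. World frame = base frame: x ahead of the robot, y to its left, z up, the work surface at z = 0. Lengths are in m, angles in rad, forces in N, time in s.
With the tool pointing down it reaches from about 0.35 to 1 m from the base axis. Payload 7.1 kg.
Tool frame: the origin (TCP) lies between the finger pads; the fingertips stand 22 mm ahead of it and the grasp point (between the pads) lies 3 mm ahead of it; z points along the fingers, y is the line along which they close (so a half turn about z gives the same grasp; the last joint's range is limited). The gripper opens to 85 mm and grips with 20 to 120 N. Pads are 22 mm wide; open, the fingers measure 114 mm over their backs; the gripper's body (76 mm by 85 mm) begins 54 mm behind the grasp point. The pads swing forward as they close: fully open they stand 13 mm farther back than shut.
Start: joints at [1.227, 0.423, 1.63, -0, 1.089, -0.019], TCP at [0.199, 0.592, 0.253] pointing down, gripper open.
Joint ranges: [-3, 3], [-0.9, 2.11], [0.09, 2.58], [-1.31, 4.45], [0.11, 2.69], [-2.54, 2.54]. Speed limits (rad/s): [2.39, 2.39, 3.01, 3.14, 3.14, 3.14].

### API

Orientations are given as a rotation vector (axis times angle).
In Python, from rig import manip gives the robot as it stands. The module is installed in compiled form; this text tells all that it offers. Calls block until the motion is done:
- manip.move_to(position, orientation): joint-space move of the TCP to a pose.
- manip.servo_line(position, orientation=None, rate=0.15): straight line of the TCP; orientation=None keeps the orientation; rate is the mean speed in m/s.
- manip.set_joints(angles): joint-space move.
- manip.command_gripper(opening, f_grip=None): finger opening in m; f_grip is the grip in N (None keeps the last); returns when the fingers have stopped.
- manip.hold(seconds).
- manip.solve_ik(position, orientation): joint angles nearest the present ones, or None.
- manip.camera(name): name is "scene" or "top" or "wrist"; returns a dict with "image" (480x640x3 uint8, red, green, blue), "fx", "fy", "cx", "cy" (pixels), "cam_to_world" (4x4, takes a point from camera to world coordinates); the wrist camera has in their place "mount" (4x4, takes a point from camera to tool coordinates, whose origin is the TCP and whose axes are the flange's). Camera axes: x right, y down, z forward; pixel columns grow to the right and rows downward; lengths in m; the calibration is good to about 2 mm. A picture is of the moment at which its call begins: read the wrist's pose just before it. There is no depth.
A pose or a line that the arm cannot do raises manip.IKError and nothing moves.
- manip.sign_off(): hands the job in; it is judged then, once.
Readings, each from a call of its own:
- manip.get_time(): time.
- manip.get_joint_positions(): joint angles.
- manip.get_joint_vel(): joint speeds.
- manip.get_tau(): joint torques, N m.
- manip.get_position(): TCP position.
- manip.get_ee_rot(): TCP orientation.
- manip.get_contact_force(): force on the tool from outside, world axes, zero at the start.
- manip.get_torque(): the same for the moment, N m.
- manip.get_width(): finger opening in m.
- manip.get_grip_force(): force on a finger pad.
Only numpy, scipy, OpenCV 4.12 (cv2) and the standard library are available. Lean on these libraries where they do the work, as an engineer would, in place of code of your own. Each camera call takes 0.05 s, during which the arm holds its last target. There are 200 camera calls.

## Working session

There is one attempt and no reset: what is moved stays moved. The work goes in short steps, each a Python script; the robot and the scene stay as the last script left them, time stands still between calls to the robot, and variables do not carry over. Pictures are saved under pics/ and viewed, at most 10 in all, crops included, and the job is handed in when it is done.

```bash
mkdir -p pics; python3 - <<'E'
from rig import manip
import cv2,pickle
d={}
for n in("top","scene"):
    c=manip.camera(n); d[n]=c; cv2.imwrite(f"pics/{n}0.png",c["image"][:,:,::-1])
    print(n,c["fx"],c["cx"],c["cy"],c["cam_to_world"].round(3).tolist())
pickle.dump(d,open("c0.pkl","wb"))
print(manip.get_ee_rot(),manip.get_time())
E
```

```text
top 617.7513687758865 310.987449528139 237.76122049895585 [[0.024, -0.997, 0.069, 0.379], [-1.0, -0.023, 0.016, 0.14], [-0.014, -0.069, -0.997, 1.263], [0.0, 0.0, 0.0, 1.0]]
scene 525.6220097231268 312.5270528208795 230.40273335822098 [[0.459, 0.579, -0.674, 1.318], [0.888, -0.317, 0.332, -0.286], [-0.021, -0.751, -0.66, 0.868], [0.0, 0.0, 0.0, 1.0]]
[-5.07934907e-01 -3.09999303e+00  2.20288705e-03] 0.1
```

View pics/top0.png

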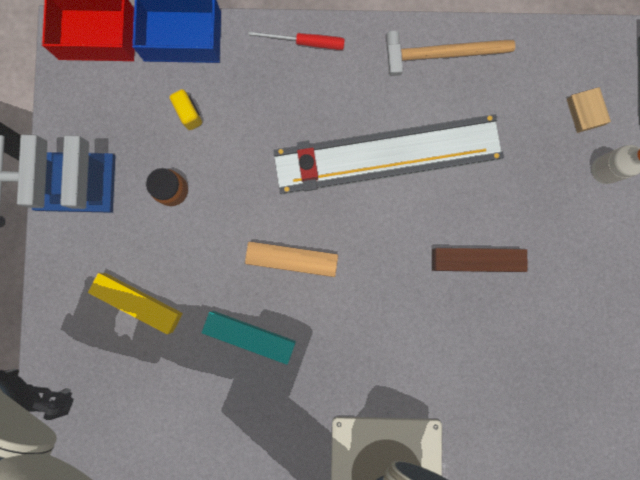

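View pics/scene0.png

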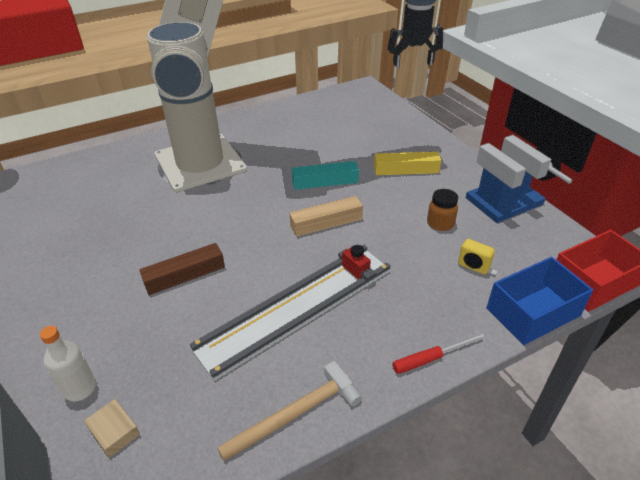

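The top view shows the pine blank at about (292,258), the walnut at (480,260), and the trough from (275,175) to (500,137). The red stop is at about (308,162) with its face towards image right. The scene view agrees. Next I'll measure these.

```bash
cat > h.py <<'E'
import numpy as np,cv2
from scipy.spatial.transform import Rotation as R
def ray(c,px,z,T=None):
    T=c["cam_to_world"] if T is None else T
    px=np.atleast_2d(px).astype(float)
    d=np.c_[(px[:,0]-c["cx"])/c["fx"],(px[:,1]-c["cy"])/c["fy"],np.ones(len(px))]@T[:3,:3].T
    o=T[:3,3]; return o+d*((z-o[2])/d[:,2])[:,None]
def blob(mask,near):
    cs,_=cv2.findContours(mask.astype(np.uint8),cv2.RETR_EXTERNAL,cv2.CHAIN_APPROX_NONE)
    cs=[k for k in cs if cv2.contourArea(k)>60]
    return min(cs,key=lambda k:np.hypot(*(k[:,0].mean(0)-near)))[:,0]
def rect(P):  # centre, long, short, angle of the long axis
    (c,(a,b),_)=r=cv2.minAreaRect((P[:,:2]*1000).astype(np.float32))
    B=cv2.boxPoints(r); e=max(B[1]-B[0],B[2]-B[1],key=np.linalg.norm)
    return np.array(c)/1000,max(a,b),min(a,b),np.arctan2(e[1],e[0])
def down(yaw): # tool z down, tool y along (cos yaw, sin yaw)
    y=np.array([np.cos(yaw),np.sin(yaw),0]);z=np.array([0,0,-1.])
    return R.from_matrix(np.c_[np.cross(y,z),y,z]).as_rotvec()
E
python3 - <<'E'
from h import *;import pickle
d=pickle.load(open("c0.pkl","rb"))
def masks(im):
    h=cv2.cvtColor(im,cv2.COLOR_RGB2HSV);H,S,V=h[...,0],h[...,1],h[...,2]
    return dict(pine=(H>8)&(H<22)&(S>70)&(V>120),red=((H<6)|(H>174))&(S>140)&(V>60),bed=(S<40)&(V>170))
near={"top":dict(pine=(292,258),red=(308,162),bed=(390,152)),"scene":dict(pine=(327,216),red=(356,262),bed=(295,310))}
for n in near:
    c=d[n];m=masks(c["image"])
    m["bed"]=cv2.morphologyEx(m["bed"].astype(np.uint8),cv2.MORPH_CLOSE,np.ones((9,9)))
    for k,z in(("pine",.045),("bed",.01),("red",.057)):
        b=blob(m[k],near[n][k]); r=rect(ray(c,b,z)); print(n,k,b.min(0),b.max(0),r[0].round(4),round(r[1],1),round(r[2],1),r[3].round(3))
E
```

```text
top pine [245 242] [337 276] [0.4207 0.1969] 180.5 45.5 1.45
top bed [314 122] [500 179] [ 0.6487 -0.033 ] 378.1 63.0 -1.389
top red [301 163] [317 178] [0.594 0.167] 30.1 26.1 -1.33
scene pine [290 196] [362 235] [0.4434 0.186 ] 191.1 89.6 1.448
scene bed [194 266] [355 371] [ 0.6435 -0.0345] 378.8 57.5 -1.384
scene red [342 248] [369 278] [0.6261 0.1523] 75.1 63.6 0.397
```

```bash
cat >> h.py <<'E'
PINE=np.array([.4207,.1969]); TA=-1.389+np.pi; U=np.array([np.cos(TA),np.sin(TA)])
TC=np.array([.6487,-.033])-U*.189+U*.23
def tp(s): return TC+U*s   # point on the trough's middle line
E
python3 - <<'E'
from h import *; from rig import manip as m
print(TC,U,tp(.145))
best=None
for k in(0,np.pi):
    a,b=1.45-np.pi/2+k,TA-np.pi/2+k
    q=m.solve_ik([*PINE,.12],down(a));q2=m.solve_ik([*tp(-.015),.12],down(b));print(k,np.round(q,2) if q is not None else None,np.round(q2,2) if q2 is not None else None)
    if q is None or q2 is None: continue
    s=max(abs(q[5]),abs(q2[5]))
    if best is None or s<best[0]: best=(s,k)
k=best[1];o=down(1.45-np.pi/2+k)
m.command_gripper(.085,30)
m.move_to([*PINE,.12],o); print(m.get_time())
T=np.eye(4);T[:3,:3]=R.from_rotvec(m.get_ee_rot()).as_matrix();T[:3,3]=m.get_position()
c=m.camera("wrist");cv2.imwrite("pics/w1.png",c["image"][:,:,::-1])
h=cv2.cvtColor(c["image"],cv2.COLOR_RGB2HSV);H,S,V=cv2.split(h)
try:
    b=blob((H>8)&(H<22)&(S>70)&(V>120),(320,240));W=T@c["mount"];print(b.min(0),b.max(0),rect(ray(c,b,.045,W)))
except Exception as e: print(e)
print(k)
E
```

```text
[0.64128734 0.00732434] [-0.18079659  0.98352051] [0.61507183 0.14993481]
0 [ 0.41  0.41  2.06 -0.    0.67  0.53] [-0.03  0.62  1.66 -0.    0.87 -0.21]
3.141592653589793 None None
2.0417
[277 105] [359 388] (array([0.4220466 , 0.19768704]), 179.17495727539062, 44.532684326171875, np.float32(1.4478164))
0
```

View pics/w1.png

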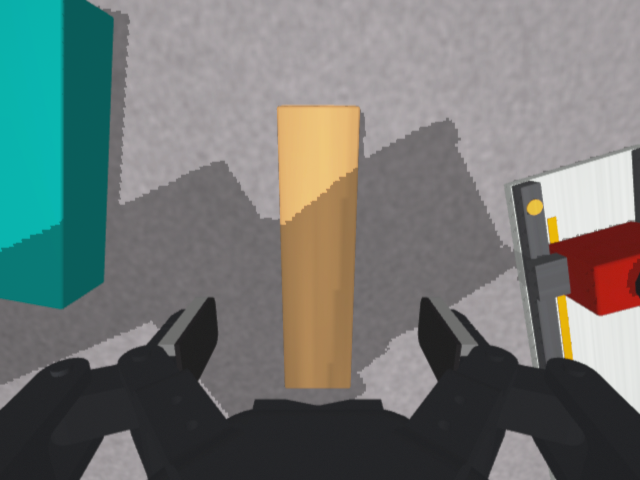

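The wrist view shows the pine blank centred between the open fingers at about (318,245), agreeing with the top view to 1.5 mm. The turquoise blank is clear of the fingers, so I'll grasp and take it above the trough.

```bash
python3 - <<'E'
from h import *; from rig import manip as m
P=[.4215,.1973]
m.servo_line([*P,.042],rate=.1)
m.command_gripper(.03,30); print(m.get_width(),m.get_grip_force(),m.get_contact_force())
m.servo_line([*P,.15],rate=.12)
print(m.get_width(),m.get_contact_force(),m.get_time())
m.move_to([*tp(-.025),.15],down(TA-np.pi/2))
print(m.get_position(),m.get_time())
T=np.eye(4);T[:3,:3]=R.from_rotvec(m.get_ee_rot()).as_matrix();T[:3,3]=m.get_position()
c=m.camera("wrist");cv2.imwrite("pics/w2.png",c["image"][:,:,::-1])
import pickle;pickle.dump((c,T@c["mount"]),open("w2.pkl","wb"))
E
```

```text
0.04464736725754617 31.58479928970337 [-0.73466651 -0.4673942   6.40947996]
0.04425114883432417 [ 0.31089623 -0.23292901 -1.94395246] 4.5333
[ 0.64483576 -0.01641267  0.14935218] 5.7167
```

View pics/w2.png

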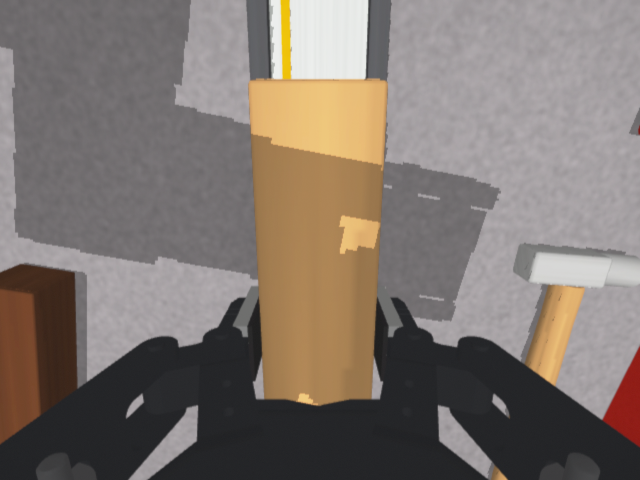

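The wrist view shows the blank square in the fingers. The bed lies straight ahead of it, with inner rail edges at about columns 271 and 367 at row 40 and outer rail edges at 248 and 389. I'll check the centreline from these.

```bash
python3 - <<'E'
from h import *; import pickle
c,W=pickle.load(open("w2.pkl","rb"))
N=np.array([-U[1],U[0]])
f=lambda px,z:[(round(float((p[:2]-TC)@U),4),round(float((p[:2]-TC)@N),4)) for p in ray(c,px,z,W)]
S,V=cv2.split(cv2.cvtColor(c["image"],cv2.COLOR_RGB2HSV))[1:]
for r in(10,40,70):
    x=np.where((S[r,240:400]<60)&(V[r,240:400]>170))[0]+240; print(r,x.min(),x.max())
    d=np.where(V[r]<110)[0]; d=d[(d>230)&(d<400)]; print("dark",d.min(),d.max(),f([(d.min(),r),(d.max(),r)],.022), f([(x.min(),r),(x.max(),r)],.01))
z=.152-.042
print("blank top end",f([(250,80),(386,80)],z+.045))
E
```

```text
10 270 367
dark 247 389 [(0.1264, 0.0445), (0.1264, -0.045)] [(0.1303, 0.0315), (0.1303, -0.0326)]
40 271 366
dark 249 388 [(0.1096, 0.0442), (0.1096, -0.0453)] [(0.1127, 0.0315), (0.1126, -0.0326)]
70 272 365
dark 250 386 [(0.092, 0.0445), (0.092, -0.0449)] [(0.0943, 0.0315), (0.0942, -0.0326)]
blank top end [(0.0646, 0.0208), (0.0646, -0.021)]
```

The centreline is confirmed to within 0.5 mm, and the blank will land about 70 mm short of the stop. Next I'll lower it until it touches, then slide with force feedback.

```bash
python3 - <<'E'
from h import *; from rig import manip as m
p=tp(-.025)
m.servo_line([*p,.057],rate=.1); m.hold(.1); f0=np.array(m.get_contact_force()); z=.057
while z>.048:
    z-=.0007; m.servo_line([*p,z],rate=.02); f=np.array(m.get_contact_force())
    if f[2]-f0[2]>2.0: break
print("bed",z,m.get_position(),f-f0); m.hold(.3)
f1=np.array(m.get_contact_force());print(f1-f0,m.get_time())
# slide
s=-.025; log=[]
m.servo_line([*tp(.0),z],rate=.06); s=.0
base=None
while s<.085:
    ds=.003 if s<.027 else .001
    s+=ds; m.servo_line([*tp(s),z],rate=.03)
    f=(np.array(m.get_contact_force())-f0); a=-f[:2]@U; log.append((round(s,4),round(a,2),round(f[2],2)))
    if s>.01 and a-np.median([l[1] for l in log[:6]])>3: break
print(log,m.get_position(),m.get_time(),m.get_width())
m.hold(.2);print(np.array(m.get_contact_force())-f0)
c=m.camera("top");cv2.imwrite("pics/t2.png",cv2.resize(c["image"][80:240,220:540,::-1],None,fx=2,fy=2))
E
```

```text
bed 0.05210000000000001 [ 0.64584113 -0.01727649  0.05259283] [-0.75447741  1.18287569  8.32624501]
[-1.26047347  1.09932224  6.98018921] 9.0
[(0.003, np.float64(-0.14), np.float64(7.98)), (0.006, np.float64(0.02), np.float64(8.1)), (0.009, np.float64(0.39), np.float64(7.52)), (0.012, np.float64(0.2), np.float64(7.6)), (0.015, np.float64(0.3), np.float64(6.97)), (0.018, np.float64(0.98), np.float64(6.79)), (0.021, np.float64(1.0), np.float64(7.41)), (0.024, np.float64(0.96), np.float64(7.95)), (0.027, np.float64(-0.0), np.float64(7.31)), (0.03, np.float64(-0.09), np.float64(7.09)), (0.031, np.float64(2.18), np.float64(7.39)), (0.032, np.float64(1.82), np.float64(7.37)), (0.033, np.float64(1.97), np.float64(7.87)), (0.034, np.float64(2.35), np.float64(8.27)), (0.035, np.float64(0.89), np.float64(7.0)), (0.036, np.float64(1.93), np.float64(7.51)), (0.037, np.float64(2.21), np.float64(7.29)), (0.038, np.float64(1.57), np.float64(6.82)), (0.039, np.float64(2.02), np.float64(7.49)), (0.04, np.float64(2.44), np.float64(7.21)), (0.041, np.float64(2.2), np.float64(7.44)), (0.042, np.float64(1.39), np.float64(7.58)), (0.043, np.float64(2.0), np.float64(8.27)), (0.044, np.float64(2.0), np.float64(7.55)), (0.045, np.float64(2.33), np.float64(7.83)), (0.046, np.float64(2.32), np.float64(8.18)), (0.047, np.float64(1.95), np.float64(7.63)), (0.048, np.float64(2.24), np.float64(6.44)), (0.049, np.float64(2.39), np.float64(8.51)), (0.05, np.float64(2.61), np.float64(8.23)), (0.051, np.float64(1.95), np.float64(7.08)), (0.052, np.float64(1.98), np.float64(7.52)), (0.053, np.float64(2.34), np.float64(7.15)), (0.054, np.float64(1.29), np.float64(8.37)), (0.055, np.float64(2.01), np.float64(7.52)), (0.056, np.float64(1.57), np.float64(6.77)), (0.057, np.float64(1.46), np.float64(7.64)), (0.058, np.float64(4.02), np.float64(7.2))] [0.63124856 0.06485192 0.05259148] 19.0667 0.044486926550859694
[ 1.29479412 -4.2433589   6.58049161]
```

View pics/t2.png

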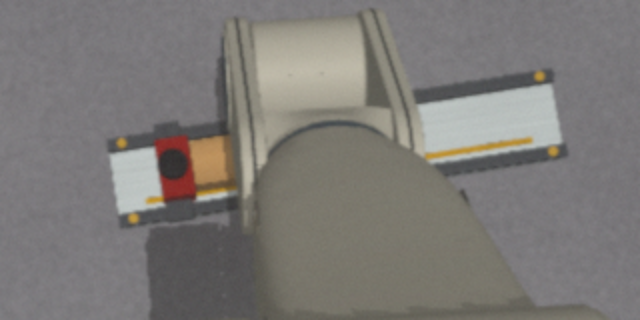

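The image shows the pine's end meeting the red stop at about (193,165), and the force rose at 0.148 m, where the face was expected. I'll push 1 mm more to confirm, then release and retreat.

```bash
python3 - <<'E'
from h import *; from rig import manip as m
g=lambda:-np.array(m.get_contact_force())[:2]@U
z=.0521
a=g(); s=.058
while s<.0605:
    s+=.0005; m.servo_line([*tp(s),z],rate=.02); b=g(); print(s,a,b)
    if b-a>4: break
m.command_gripper(.085); m.hold(.2)
p=tp(s)
m.servo_line([*p,.16],rate=.12)
q=m.get_joint_positions(); q[0]-=.9; m.set_joints(q)
c=m.camera("top");cv2.imwrite("pics/t3.png",cv2.resize(c["image"][80:290,220:540,::-1],None,fx=2,fy=2))
H,S,V=cv2.split(cv2.cvtColor(c["image"],cv2.COLOR_RGB2HSV))
b=blob((H>8)&(H<22)&(S>70)&(V>120),(350,155)); r=rect(ray(c,b,.055))
print(r,"trough x,y",(r[0]-TC)@U,(r[0]-TC)@[-U[1],U[0]],r[3]-TA,m.get_time())
import pickle;c0=pickle.load(open("c0.pkl","rb"))["top"]
for k in(c0,c):
    h=cv2.cvtColor(k["image"],cv2.COLOR_RGB2HSV); e=blob(((h[...,0]<6)|(h[...,0]>174))&(h[...,1]>140)&(h[...,2]>60),(308,162)); print("red",e.min(0),e.max(0))
E
```

```text
0.0585 4.078551073150256 7.296441937615008
0.059000000000000004 4.078551073150256 9.671307342748644
(array([ 0.63914709, -0.01173312]), 334.1106872558594, 56.135841369628906, np.float32(-1.3891443)) trough x,y -0.018356458370114456 0.005550499599641335 -3.141737 23.5917
red [301 163] [317 178]
red [298 148] [317 178]
```

View pics/t3.png

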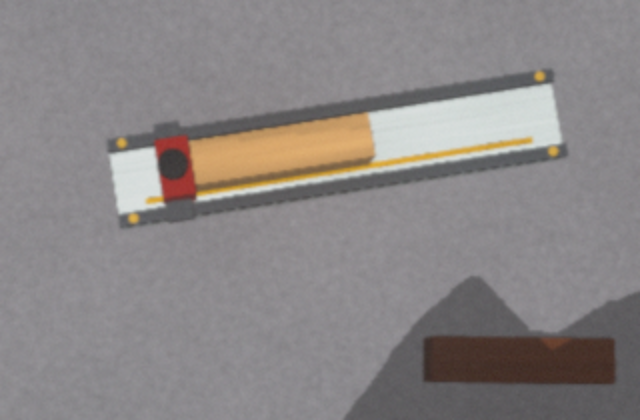

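The pine blank lies from about (193,163) to (372,138), flat between the rails and against the stop. The stop's face edge is still at column 317 and the walnut has not moved.

```bash
python3 -c "
from rig import manip as m
print(m.sign_off())"
```

```text
the job is handed in; nothing more can be done
None
```

The pine blank was laid in the trough short of the stop, slid until it touched (about 10 N), and left against the stop; the top camera showed no shift of the stop or the walnut, and I handed the job in shortly after 23.6 s (limit 38 s), with no verdict returned.

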